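# Thread a bored corn piece onto a skewer in its loading board

### The arm

A 6-joint arm with a two-finger parallel gripper is mounted at the origin on the work surface. World frame = base frame: x ahead of the robot, y to its left, z up, the work surface at z = 0. Lengths are in m, angles in rad, forces in N, time in s.
With the tool pointing down it reaches from about 0.35 to 0.975 m from the base axis. Payload 7.1 kg.
Tool frame: the origin (TCP) lies midway between the tips of the shut fingers; the grasp point (between the pads) lies r.grasp_offset behind it (r.grasp_offset is the distance from the TCP to the grasp point, in m); z points along the fingers, y is the line along which they close (so a half turn about z gives the same grasp; the last joint's range is limited). The gripper opens to 88 mm and grips with 3 to 60 N. Pads are 20 mm wide; open, the fingers measure 115 mm over their backs; the gripper's body (75 mm by 178 mm) begins 61 mm behind the grasp point.
Start: joints at [-1.324, 0.423, 1.63, -0, 1.089, -0.019], TCP at [0.164, -0.603, 0.223] pointing down, gripper open.
Joint ranges: [-3, 3], [-0.9, 2.11], [0.09, 2.58], [-1.31, 4.45], [0.11, 2.69], [-2.54, 2.54]. Speed limits (rad/s): [2.39, 2.39, 3.01, 3.14, 3.14, 3.14].

### API

Orientations are given as a rotation vector (axis times angle).
In Python, from workcell import monitor, viewer, workorder, r gives the robot as it stands. The module is installed in compiled form; this text tells all that it offers.
- The arm moves only by the shell command python3 -m pendant 'ROWS' [FORCE]. ROWS is JSON, a list of rows, each an object with "delta_pos": the shift along the tool's x, y, z in mm, a list of three; "turn": the turn, a rotation vector about the tool's x, y, z in rad, a list of three; "claw": the opening, from 0 (shut) to 1 (fully open). A call has 1 to 10 rows; each row is the pose to reach, as a shift and turn from the pose commanded when the call began, along the tool's axes at that moment; what a row does not reach only later rows make up. A row lasts 1/12 s, in which the tool goes at most 41.7 mm and 7.16 degrees, less where a joint would pass 70% of its speed; a pose out of reach is approached as far as the arm can. A call with a gripper value outside its range is refused whole. The fingers move at their own pace and stop on an object; FORCE is the grip in N (left out, the last holds). Time passes only in rows, so rows that repeat a pose let the fingers close. It gives the time, the measured TCP pose, the force, the opening and the grip force at its end, in the units of the state.
- monitor.get_obs(): the state, without advancing time (a new reading comes with each control period).
- viewer.grab_frame(name): name is "side" or "top" or "wrist"; returns a dict with "img" (420x560x3 uint8, red, green, blue), "camera_matrix" (3x3 intrinsics, pixels), "rvec" (rotation vector, rad) and "tvec" (3), from world to camera coordinates, as OpenCV has them; the wrist camera has in their place "mount" (4x4, takes a point from camera to tool coordinates, whose origin is the TCP and whose axes are the flange's). Camera axes: x right, y down, z forward; pixel columns grow to the right and rows downward; lengths in m; the calibration is good to about 2 mm. The wrist camera is an equidistant fisheye: a pixel r from the principal point sees the ray r / f radians off the axis. A picture is of the moment at which its call begins: read the wrist's pose just before it. There is no depth.
- workorder.finish_job(): hands the job in; it is judged then, once.
The state is a dict: "time_s": time; "joint_pos": joint angles; "joint_velocities": joint speeds; "joint_efforts": joint torques, N m; "eef_pos": TCP position; "ee_rot": TCP orientation; "ft_force": force on the tool from outside, world axes, zero at the start; "torque": the same for the moment, N m; "finger_gap": finger opening in m; "grip_force": force on a finger pad.
Only numpy, scipy, OpenCV 4.12 (cv2) and the standard library are available. Lean on these libraries where they do the work, as an engineer would, in place of code of your own. Each camera call takes 0.05 s, during which the arm holds its last target. There are 200 camera calls.

### The job

Thread the bored piece of corn onto the skewer that is clamped in the wooden loading board. First lay it in the V groove in front of the skewer's tip and let go of it, then push it along the groove until it sits right up against the piece of pumpkin already on the skewer, and draw the hand back, leaving the mushroom and the rest of the tableware where they are.

Things in the scene. Friction and masses are not known exactly. Their poses are not given: they have to be found in the camera images.
- corn: loose yellow piece of corn cob: straight tube 80 mm long, octagonal, 52 mm across flats (does not roll), with an 18 mm hole bored right through; about 120 g. Origin at its centre, x axis along the hole; either end may go first. It starts lying at any yaw on a dark slate slab (280 x 170 mm, 12 mm thick), its centre 38 mm above the table.
- board: fixed light wooden board, 300 x 110 mm, crosswise before the robot. Origin: centre of its underside; x runs along its V groove towards pumpkin and clamp (robot's left). Groove x = -150 to +56 mm, open at -x, 45 degree sides up to 40 mm high, 24 mm off the middle: it holds the corn's centre at 53 mm, on the skewer's axis. Clamp at x = 115 to 150, 62 wide, 78 high, wing nut to 102 mm.
- skewer_tip (a point): pointed free tip of the skewer (fixed round steel rod, 8 mm thick, along the board's x), at x = -30 mm, y = 0, 53 mm high in the board's frame; axes as the board's. 120 mm of groove lie free in front of it (towards -x).
- groove_start (a point): point on the skewer's axis at x = -100 mm in the board's frame: where the centre of a corn piece can be laid in the groove, clear of the tip (corn then from x = -140 to -60 mm); axes as the board's.
- pumpkin_face (a point): centre of the near face of the orange pumpkin piece (48 mm round, fixed on the skewer, red pepper behind it), at x = +65 mm, 53 mm high in the board's frame; axes as the board's. With the corn against it the corn's centre is 40 mm before this point and 15 mm of skewer stick out of the corn: push either side of the rod or above it.
- mushroom: light brown mushroom, 60 mm wide, 49 mm tall, loose, upright on the slab about 140 mm from the corn; the two may have changed places. Origin: centre of its underside.
- rice_bowl: loose black bowl of rice, 116 mm wide, 45 mm tall, behind the board. Origin: centre of its underside.
- cup: loose steel cup, 70 mm wide, 85 mm tall, to the robot's left. Origin: centre of its underside.
- tongs: loose steel tongs, 230 mm long, 12 mm high, lying beyond the slab. Origin: middle of the underside; x along the tongs.
- sauce_bottle: loose amber sauce bottle, 60 mm wide, 170 mm tall, at the far right. Origin: centre of its underside.
Not all that is in view belongs to the job. Several things have the shape of the corn; the one meant has the colours described above.

How it is judged:
On the way:
1. the corn lies in the groove, along it, wholly in front of the skewer's tip, and the fingers have let go of it (x of corn in the frame of skewer_tip between -0.1 and -0.034 m and y of corn in the frame of skewer_tip between -0.008 and 0.008 m and z of corn in the frame of skewer_tip between -0.008 and 0.008 m and angle between the x axis of corn and the x axis of board, either way round below 0.12 rad and contact force between the fingers and corn below 0.3 N), for 0.2 s.
At the end, for the whole second after the job is handed in: The corn is threaded on the skewer and rests against the pumpkin (gap under 8 mm), its axis within 8 mm of the skewer's, sideways and in height, and within 0.12 rad of its direction; it is at rest (x of corn in the frame of pumpkin_face between -0.048 and -0.034 m and y of corn in the frame of pumpkin_face between -0.008 and 0.008 m and z of corn in the frame of pumpkin_face between -0.008 and 0.008 m and angle between the x axis of corn and the x axis of board, either way round below 0.12 rad and linear speed of corn below 0.02 m/s); the robot touches nothing.
It fails at once if the mushroom, rice bowl, cup, tongs or sauce bottle is shifted by more than 40 mm (distance of any of mushroom, rice_bowl, cup, tongs, sauce_bottle from where it was at the start of the episode above 0.04 m).
It also fails if it takes over 51 s, if anything falls off the work surface, if the arm or the gripper's body presses on something with over 40 N, if the wrist force passes 120 N, or if a joint passes its speed limit or range.

## Working session

There is one attempt and no reset: what is moved stays moved. The work goes in short steps, Python scripts to look and compute and a shell command to move; the robot and the scene stay as the last step left them, time stands still between calls to the robot, and variables do not carry over. Pictures are saved under pics/ and viewed, at most 13 in all, crops included, and the job is handed in when it is done.

```bash
mkdir -p pics
cat > h.py <<'E'
import numpy as np, cv2
from workcell import monitor, viewer, workorder, r
R=lambda v: cv2.Rodrigues(np.array(v,float))[0]
def save(n,f): cv2.imwrite(f'pics/{f}.png',cv2.cvtColor(n['img'],cv2.COLOR_RGB2BGR))
def ray(n,uv):
    K=n['camera_matrix'];M=R(n['rvec']);c=-M.T@np.ravel(n['tvec'])
    d=np.linalg.inv(K)@np.array([uv[0],uv[1],1.]);return c,M.T@d
def onz(n,uv,z):
    c,d=ray(n,uv);return c+d*(z-c[2])/d[2]
E
python3 - <<'E'
from h import *
import pickle
s=monitor.get_obs();print({k:np.round(v,3) for k,v in s.items()},r.grasp_offset)
d={}
for n in('top','side','wrist'):
    d[n]=viewer.grab_frame(n);save(d[n],n)
    print(n,{k:np.round(v,4).tolist() for k,v in d[n].items() if k!='img'})
pickle.dump(d,open('d0.pkl','wb'))
E
```

```text
{'time_s': np.float64(0.0), 'joint_pos': array([-1.324,  0.424,  1.631, -0.   ,  1.089, -0.019]), 'joint_velocities': array([-0.001, -0.001, -0.001,  0.001,  0.002, -0.002]), 'joint_efforts': array([-1.0000e-03, -5.4464e+01, -2.7367e+01,  6.4000e-02,  2.3000e-02,
       -0.0000e+00]), 'eef_pos': array([ 0.164, -0.603,  0.222]), 'ee_rot': array([-3.112, -0.416,  0.   ]), 'ft_force': array([-0.066,  0.908, -0.334]), 'torque': array([ 0.024, -0.017, -0.024]), 'grip_force': np.float64(0.0), 'finger_gap': np.float64(0.088)} 0.0187
top {'camera_matrix': [[528.6347, 0.0, 281.1354], [0.0, 528.6347, 213.7931], [0.0, 0.0, 1.0]], 'rvec': [2.1619, -2.1895, 0.1194], 'tvec': [-0.1054, 0.5271, 1.5386]}
side {'camera_matrix': [[503.9785, 0.0, 276.4293], [0.0, 503.9785, 210.041], [0.0, 0.0, 1.0]], 'rvec': [0.248, -2.8308, 1.1357], 'tvec': [0.4909, 0.1678, 1.4207]}
wrist {'camera_matrix': [[325.1923, 0.0, 273.0905], [0.0, 325.1923, 208.5581], [0.0, 0.0, 1.0]], 'mount': [[-0.0008, -0.9638, -0.2664, 0.0735], [1.0, -0.0008, -0.0002, 0.0], [-0.0001, -0.2664, 0.9638, -0.162], [0.0, 0.0, 0.0, 1.0]]}
```

View pics/top.png

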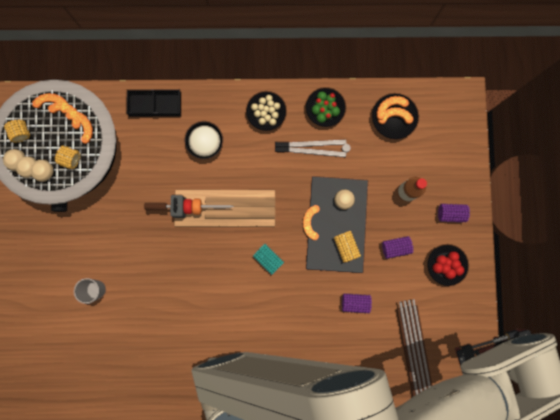

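View pics/side.png

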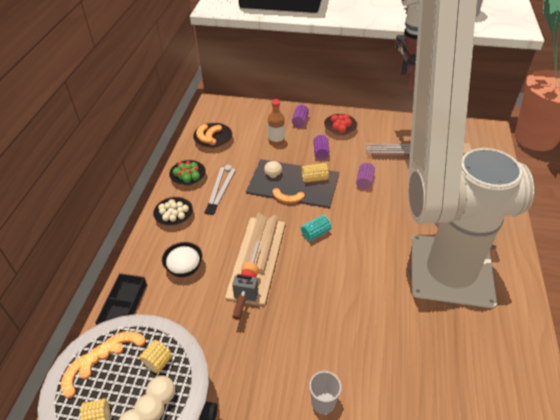

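Top view: the candidates are yellow corn on the slab (347,247), yellow pieces on the grill (17,130) and (67,157), purple tubes (455,213), (398,247) and (357,303), and a teal tube (268,260). I choose (347,247), the yellow piece on the slate. The mushroom is at (345,199) and the board at (225,208), with the skewer tip near (232,207).

```bash
cat > m.py <<'E'
from h import *
import pickle
d=pickle.load(open('d0.pkl','rb'))
t=d['top'];s=d['side']
def blob(n,near,lo,hi,box=40):
    hsv=cv2.cvtColor(n['img'],cv2.COLOR_RGB2HSV);m=cv2.inRange(hsv,np.array(lo),np.array(hi))
    w=np.zeros_like(m);w[near[1]-box:near[1]+box,near[0]-box:near[0]+box]=255;m&=w
    m=cv2.morphologyEx(m,cv2.MORPH_CLOSE,np.ones((5,5)))
    c=max(cv2.findContours(m,0,2)[0],key=cv2.contourArea);return c
c=blob(t,(350,247),(17,90,90),(35,255,255),25)
rt=cv2.minAreaRect(c);print('corn top',rt)
for z in(.055,):
    P=np.array([onz(t,p,z)[:2] for p in cv2.boxPoints(rt)]);print(P.round(3),P.mean(0),[np.linalg.norm(P[i]-P[i-1]).round(3) for i in range(4)])
# board, mask of light wood
h=cv2.cvtColor(t['img'],cv2.COLOR_RGB2HSV)
for p in[(190,193),(260,193),(260,222),(200,222),(150,240),(250,207)]:print(p,h[p[1],p[0]])
a=cv2.resize(t['img'][175:285,160:385],None,fx=3.5,fy=3.5,interpolation=cv2.INTER_CUBIC)
cv2.imwrite('pics/crop.png',a[:,:,::-1])
E
python3 m.py
```

```text
corn top ((347.10345458984375, 246.25865173339844), (29.15416717529297, 18.9409236907959), 68.19859313964844)
[[ 0.456 -0.261]
 [ 0.475 -0.312]
 [ 0.397 -0.342]
 [ 0.377 -0.29 ]] [ 0.42629426 -0.30137972] [np.float64(0.084), np.float64(0.055), np.float64(0.084), np.float64(0.055)]
(190, 193) [ 15 121 221]
(260, 193) [ 15 121 223]
(260, 222) [ 14 122 211]
(200, 222) [ 15 123 201]
(150, 240) [ 12 150 155]
(250, 207) [ 14 122 177]
```

View pics/crop.png

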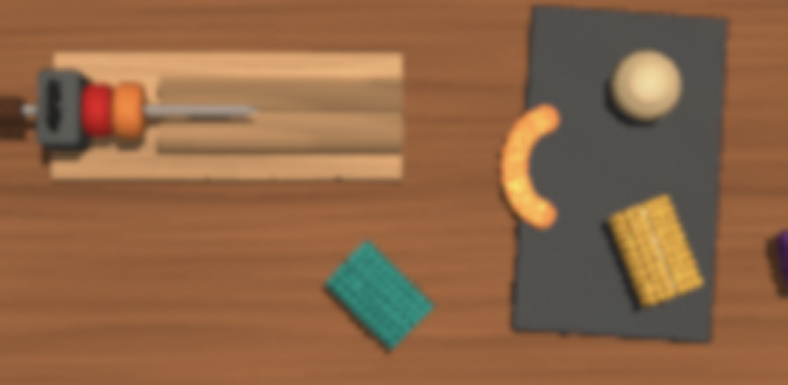

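The crop confirms it: the yellow, kernel-textured corn is at crop (655,250), its long axis about 68° off the image horizontal. The board corners are at crop (52,52), (403,52), (403,180) and (52,180), and the tip is at about (255,112).

```bash
cat > m2.py <<'E'
from m import *
print('----')
c2=blob(t,(225,208),(11,60,165),(20,138,255),58)
rb=cv2.minAreaRect(c2);P=np.array([onz(t,p,.04)[:2] for p in cv2.boxPoints(rb)])
print('board',rb,P.round(3),P.mean(0).round(4),[np.linalg.norm(P[i]-P[i-1]).round(3) for i in range(4)])
cr=lambda u,v:(160+(u+.5)/3.5-.5,175+(v+.5)/3.5-.5)
for u,v in[(52,52),(403,52),(403,180),(52,180)]:print('corner',onz(t,cr(u,v),.04).round(4))
print('tip',onz(t,cr(255,112),.053).round(4),'pump face',onz(t,cr(146,111),.053).round(4))
print('mush',onz(t,cr(646,86),.045).round(3), 'crescent tip',onz(t,cr(545,222),.02).round(3))
# side check: corn
cs=blob(s,(316,172),(17,90,90),(35,255,255),22);x,y,w,hh=cv2.boundingRect(cs)
print('side corn bbox',x,y,w,hh,'ray@.038',onz(s,(x+w/2,y+hh/2),.038).round(3))
e=c.reshape(-1,2);print('corn@.05',onz(t,rt[0],.05).round(4))
K=s['camera_matrix'];
for X in P: 
    q=cv2.projectPoints(np.array([[*X,.04]]),s['rvec'],s['tvec'],K,None)[0].ravel();print('proj side',q.round(1))
E
python3 m2.py
```

```text
corn top ((347.10345458984375, 246.25865173339844), (29.15416717529297, 18.9409236907959), 68.19859313964844)
[[ 0.456 -0.261]
 [ 0.475 -0.312]
 [ 0.397 -0.342]
 [ 0.377 -0.29 ]] [ 0.42629426 -0.30137972] [np.float64(0.084), np.float64(0.055), np.float64(0.084), np.float64(0.055)]
(190, 193) [ 15 121 221]
(260, 193) [ 15 121 223]
(260, 222) [ 14 122 211]
(200, 222) [ 15 123 201]
(150, 240) [ 12 150 155]
(250, 207) [ 14 122 177]
----
board ((225.0, 207.0), (36.0, 100.0), 90.0) [[ 0.602  0.199]
 [ 0.598 -0.095]
 [ 0.492 -0.094]
 [ 0.495  0.199]] [0.5466 0.0525] [np.float64(0.106), np.float64(0.294), np.float64(0.106), np.float64(0.292)]
corner [0.6    0.2009 0.04  ]
corner [ 0.5966 -0.0942  0.04  ]
corner [ 0.4885 -0.0929  0.04  ]
corner [0.4921 0.2002 0.04  ]
tip [0.5457 0.0295 0.053 ] pump face [0.5477 0.1201 0.053 ]
mush [ 0.565 -0.298  0.045] crescent tip [ 0.453 -0.213  0.02 ]
side corn bbox 301 163 28 19 ray@.038 [ 0.425 -0.301  0.038]
corn@.05 [ 0.4264 -0.3021  0.05  ]
proj side [224.7 289.2]
proj side [249.9 210.4]
proj side [284.2 214.9]
proj side [264.  294.7]
```

```bash
cat > go.py <<'E'
import sys
from h import *
# go.py x y z yaw_deg(of tool x): delta for a downward tool
x,y,z,a=map(float,sys.argv[1:5]);a=np.radians(a)
s=monitor.get_obs();M=R(s['ee_rot'])
T=np.array([[np.cos(a),np.sin(a),0],[np.sin(a),-np.cos(a),0],[0,0,-1]])
print('t',s['time_s'].round(2),'pos',np.round(s['eef_pos'],4),'yaw',np.degrees(np.arctan2(M[1,0],M[0,0])).round(2),'F',np.round(s['ft_force'],2))
print('delta',(M.T@(np.array([x,y,z])-s['eef_pos'])*1000).round(1),'turn',cv2.Rodrigues(M.T@T)[0].ravel().round(4))
E
python3 go.py .4264 -.3018 .13 20.2
```

```text
Traceback (most recent call last):
  File "go.py", line 7, in <module>
    print('t',s['time_s'].round(2),'pos',np.round(s['eef_pos'],4),'yaw',np.degrees(np.arctan2(M[1,0],M[0,0])).round(2),'F',np.round(s['ft_force'],2))
              ^^^^^^^^^^^^^^^^^
AttributeError: 'float' object has no attribute 'round'
```

```bash
sed -i "s/s\['time_s'\].round(2)/round(s['time_s'],2)/" go.py; python3 go.py .4264 -.3018 .13 20.2
```

```text
t 0.15 pos [ 0.1641 -0.6027  0.2221] yaw 15.23 F [-0.93  0.1   0.15]
delta [ 332.1 -221.3   92.4] turn [-0.0011 -0.0001 -0.0868]
```

```bash
python3 -m pendant '[{"delta_pos":[166,-111,20],"turn":[0,0,-0.05],"claw":0.9},{"delta_pos":[166,-111,20],"turn":[0,0,-0.05],"claw":0.9},{"delta_pos":[166,-111,20],"turn":[0,0,-0.05],"claw":0.9},{"delta_pos":[332,-221,92],"turn":[0,0,-0.087],"claw":0.9},{"delta_pos":[332,-221,92],"turn":[0,0,-0.087],"claw":0.9},{"delta_pos":[332,-221,92],"turn":[0,0,-0.087],"claw":0.9},{"delta_pos":[332,-221,92],"turn":[0,0,-0.087],"claw":0.9},{"delta_pos":[332,-221,92],"turn":[0,0,-0.087],"claw":0.9},{"delta_pos":[332,-221,92],"turn":[0,0,-0.087],"claw":0.9},{"delta_pos":[332,-221,92],"turn":[0,0,-0.087],"claw":0.9}]' 15
python3 go.py .4264 -.3018 .13 20.2
```

```text
time_s: 0.98
eef_pos: [0.4275, -0.3004, 0.1299]
ee_rot: [-3.092, -0.552, 0.0]
ft_force: [0.7, -0.2, 0.1]
finger_gap: 0.0789
grip_force: 0.0
t 0.98 pos [ 0.4275 -0.3004  0.1299] yaw 20.24 F [ 0.68 -0.15  0.14]
delta [-1.5  1.  -0.1] turn [-0.0006  0.0002  0.0007]
```

```bash
cat > w.py <<'E'
from h import *
def wgrab():
    s=monitor.get_obs();n=viewer.grab_frame('wrist');n['M']=R(s['ee_rot']);n['p']=np.array(s['eef_pos']);return n
def wz(n,uv,z):
    K=n['camera_matrix'];v=np.array([(uv[0]-K[0,2]),(uv[1]-K[1,2])])/K[0,0];th=np.linalg.norm(v)
    d=np.append(v/th*np.sin(th),np.cos(th));A=n['mount'];d=n['M']@A[:3,:3]@d;c=n['p']+n['M']@A[:3,3]
    return c+d*(z-c[2])/d[2]
E
python3 - <<'E'
from w import *
n=wgrab();save(n,'w1')
import pickle;pickle.dump(n,open('w1.pkl','wb'))
E
```

```text
(no output)
```

View pics/w1.png

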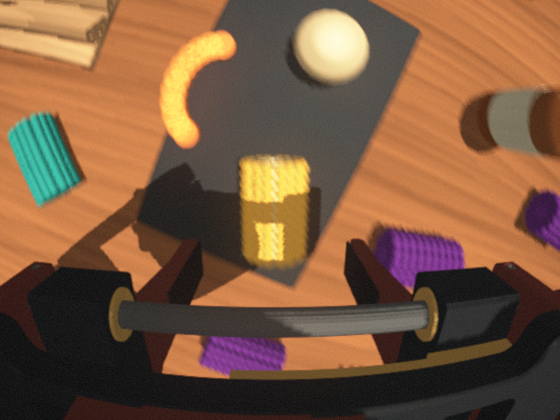

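The wrist view shows the yellow corn at (275,210), aligned with the tool's x, with the mushroom clear at (330,47) and the crescent at (190,90). Both fingers straddle the corn's line.

Run:
```python
from w import *
import pickle
n=pickle.load(open('w1.pkl','rb'))
h=cv2.cvtColor(n['img'],cv2.COLOR_RGB2HSV);m=cv2.inRange(h,np.array((18,110,50)),np.array((35,255,255)))
w=m*0;w[145:280,225:325]=255;m=cv2.morphologyEx(m&w,cv2.MORPH_CLOSE,np.ones((7,7)))
c=max(cv2.findContours(m,0,2)[0],key=cv2.contourArea);print(cv2.boundingRect(c))
for z in(.05,.064):
  W=np.array([wz(n,p,z)[:2] for p in c.reshape(-1,2)],np.float32);r_=cv2.minAreaRect(W*1000);print(z,r_)
```

```text
(240, 155, 70, 114)
0.05 ((429.6522216796875, -300.64239501953125), (92.2372055053711, 53.23603439331055), 19.904918670654297)
0.064 ((433.52142333984375, -299.1641540527344), (86.89957427978516, 50.155372619628906), 19.904911041259766)
```

```bash
python3 -m pendant '[{"delta_pos":[0,1,40],"turn":[0,0,0],"claw":0.9},{"delta_pos":[0,1,70],"turn":[0,0,0],"claw":0.9},{"delta_pos":[0,1,90],"turn":[0,0,0],"claw":0.9},{"delta_pos":[0,1,96],"turn":[0,0,0],"claw":0.9},{"delta_pos":[0,1,96],"turn":[0,0,0],"claw":0.9},{"delta_pos":[0,1,96],"turn":[0,0,0],"claw":0},{"delta_pos":[0,1,96],"turn":[0,0,0],"claw":0},{"delta_pos":[0,1,96],"turn":[0,0,0],"claw":0},{"delta_pos":[0,1,96],"turn":[0,0,0],"claw":0},{"delta_pos":[0,1,96],"turn":[0,0,0],"claw":0}]' 20
python3 -m pendant '[{"delta_pos":[0,0,0],"turn":[0,0,0],"claw":0},{"delta_pos":[0,0,0],"turn":[0,0,0],"claw":0},{"delta_pos":[0,0,-20],"turn":[0,0,0],"claw":0},{"delta_pos":[0,0,-50],"turn":[0,0,0],"claw":0},{"delta_pos":[0,0,-80],"turn":[0,0,0],"claw":0},{"delta_pos":[0,0,-100],"turn":[0,0,0],"claw":0},{"delta_pos":[0,0,-116],"turn":[0,0,0],"claw":0},{"delta_pos":[0,0,-116],"turn":[0,0,0],"claw":0}]'
python3 go.py .5442 -.055 .15 89.2
```

```text
time_s: 1.87
eef_pos: [0.4273, -0.304, 0.0357]
ee_rot: [3.092, 0.551, 0.002]
ft_force: [-1.0, 0.3, 5.7]
finger_gap: 0.0516
grip_force: 20.0
time_s: 2.53
eef_pos: [0.4285, -0.3048, 0.154]
ee_rot: [3.088, 0.551, 0.007]
ft_force: [0.5, -0.2, -2.5]
finger_gap: 0.0518
grip_force: 20.0
t 2.53 pos [ 0.4285 -0.3048  0.154 ] yaw 20.21 F [ 0.5  -0.22 -2.54]
delta [ 194.9 -194.4    3.7] turn [ 6.500e-03  2.000e-04 -1.204e+00]
```

```bash
python3 -m pendant '[{"delta_pos":[40,-40,-20],"turn":[0.003,0,-0.2],"claw":0},{"delta_pos":[80,-80,-20],"turn":[0.006,0,-0.4],"claw":0},{"delta_pos":[80,-80,-20],"turn":[0.006,0,-0.5],"claw":0},{"delta_pos":[195,-195,-16],"turn":[0.006,0,-1.204],"claw":0},{"delta_pos":[195,-195,-16],"turn":[0.006,0,-1.204],"claw":0},{"delta_pos":[195,-195,-16],"turn":[0.006,0,-1.204],"claw":0},{"delta_pos":[195,-195,-16],"turn":[0.006,0,-1.204],"claw":0},{"delta_pos":[195,-195,-16],"turn":[0.006,0,-1.204],"claw":0},{"delta_pos":[195,-195,-16],"turn":[0.006,0,-1.204],"claw":0},{"delta_pos":[195,-195,-16],"turn":[0.006,0,-1.204],"claw":0}]'
python3 -m pendant '[{"delta_pos":[0,0,0],"turn":[0,0,0],"claw":0},{"delta_pos":[0,0,0],"turn":[0,0,0],"claw":0},{"delta_pos":[0,0,0],"turn":[0,0,0],"claw":0},{"delta_pos":[0,0,0],"turn":[0,0,0],"claw":0}]'
python3 go.py .5442 -.055 .15 89.2
python3 - <<'E'
from w import *
import pickle
n=wgrab();save(n,'w2');pickle.dump(n,open('w2.pkl','wb'))
n=viewer.grab_frame('side');a=cv2.resize(n['img'][120:320,200:360],None,fx=3,fy=3,interpolation=2);cv2.imwrite('pics/s2.png',a[:,:,::-1])
E
```

```text
time_s: 3.37
eef_pos: [0.5419, -0.0519, 0.1652]
ee_rot: [-2.222, -2.21, 0.004]
ft_force: [-0.4, -0.1, -0.8]
finger_gap: 0.0517
grip_force: 20.0
time_s: 3.7
eef_pos: [0.5422, -0.0534, 0.1663]
ee_rot: [-2.235, -2.199, 0.002]
ft_force: [0.7, -0.1, -1.7]
finger_gap: 0.0517
grip_force: 20.0
t 3.7 pos [ 0.5422 -0.0534  0.1663] yaw 89.07 F [ 0.67 -0.1  -1.67]
delta [-1.6  2.1 16.3] turn [-0.0051 -0.0032 -0.0022]
```

View pics/w2.png

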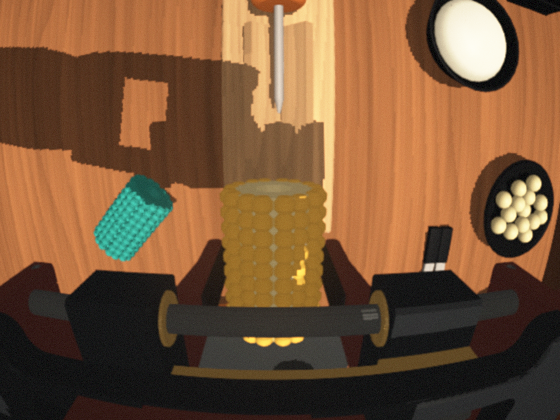

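View pics/s2.png

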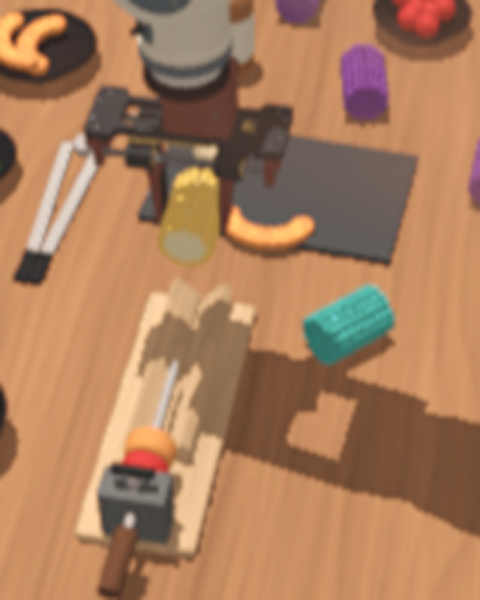

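Wrist view: the corn is held with its front end at row 185, columns 221–326. The skewer runs from tip (279,110) to pumpkin (279,8), and the board edges are at columns 222 and 334. The side crop shows the corn lined up with the groove, its front end maybe drooping slightly.

Run:
```python
from w import *
import pickle
n=pickle.load(open('w2.pkl','rb'));M=n['M'];p=n['p']
for k,uv,z in[('tip',(279,110),.053),('rod',(278.5,12),.053),('edgeL',(222,60),.04),('edgeR',(334,60),.04)]:
    W=wz(n,uv,z);print(k,W.round(4),'tool',(M.T@(W-p)*1000).round(1))
# corn: at assumed heights relative to tcp
for dz in(5,-15,-21):
  for k,uv in[('frontmid',(274,182)),('frontL',(221,190)),('frontR',(326,190)),('back',(274,345)),('bkL',(233,300)),('bkR',(322,300))]:
    W=wz(n,uv,p[2]+(-dz)/1000);print(dz,k,(M.T@(W-p)*1000).round(1))
```

```text
tip [0.5486 0.0291 0.053 ] tool [ 82.2   5.6 113.6]
rod [0.5497 0.1158 0.053 ] tool [168.9   5.3 113.8]
edgeL [0.4994 0.0765 0.04  ] tool [128.8 -44.2 127. ]
edgeR [0.5981 0.0752 0.04  ] tool [129.1  54.4 126.5]
5 frontmid [41.2  1.1  5.1]
5 frontL [ 37.  -27.    5.3]
5 frontR [37.  28.6  5. ]
5 back [-64.5   1.1   4.8]
5 bkL [-29.9 -23.5   5. ]
5 bkR [-30.   29.8   4.7]
-15 frontmid [ 45.    1.  -14.9]
-15 frontL [ 41.3 -23.7 -14.7]
-15 frontR [ 41.3  25.3 -15. ]
-15 back [-48.1   1.  -15.2]
-15 bkL [-17.6 -20.6 -15. ]
-15 bkR [-17.7  26.3 -15.2]
-21 frontmid [ 46.2   1.  -20.9]
-21 frontL [ 42.6 -22.8 -20.7]
-21 frontR [ 42.6  24.3 -21. ]
-21 back [-43.1   1.  -21.1]
-21 bkL [-13.9 -19.7 -20.9]
-21 bkR [-14.   25.3 -21.2]
```

```bash
python3 go.py .5457 -.043 .075 89.2
```

```text
t 3.8 pos [ 0.5424 -0.0534  0.1666] yaw 89.11 F [-0.12  0.58 -0.74]
delta [10.1  3.6 91.6] turn [-0.0047 -0.0032 -0.0015]
```

```bash
python3 -m pendant '[{"delta_pos":[10,3.5,30],"turn":[-0.005,-0.003,-0.002],"claw":0},{"delta_pos":[10,3.5,55],"turn":[-0.005,-0.003,-0.002],"claw":0},{"delta_pos":[10,3.5,75],"turn":[-0.005,-0.003,-0.002],"claw":0},{"delta_pos":[10,3.5,91],"turn":[-0.005,-0.003,-0.002],"claw":0},{"delta_pos":[10,3.5,91],"turn":[-0.005,-0.003,-0.002],"claw":0},{"delta_pos":[10,3.5,91],"turn":[-0.005,-0.003,-0.002],"claw":0},{"delta_pos":[10,3.5,91],"turn":[-0.005,-0.003,-0.002],"claw":0}]'
python3 - <<'E'
from w import *
import pickle
n=wgrab();save(n,'w3');pickle.dump(n,open('w3.pkl','wb'))
E
python3 go.py .5457 -.043 .052 89.2
```

```text
time_s: 4.38
eef_pos: [0.5463, -0.0431, 0.0765]
ee_rot: [2.235, 2.207, 0.002]
ft_force: [-0.0, -0.3, -0.8]
finger_gap: 0.0516
grip_force: 20.0
t 4.43 pos [ 0.5466 -0.0431  0.0769] yaw 89.29 F [ 0.27 -0.58 -0.41]
delta [ 0.1 -1.  24.9] turn [ 0.0023 -0.      0.0016]
```

View pics/w3.png

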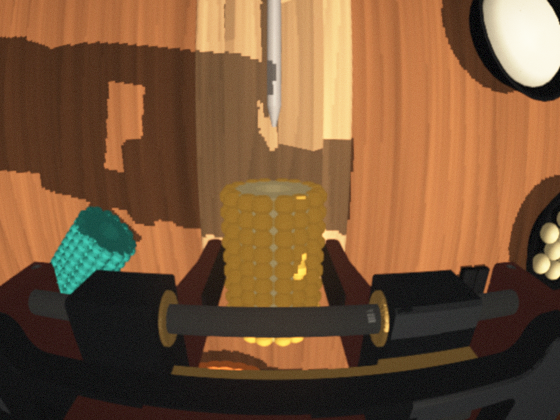

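The tip is now at (276,122), the rod's upper end near (275,0), and the corn's centre column is 274, so they are well centred.

```bash
python3 - <<'E'
from w import *
import pickle
n=pickle.load(open('w3.pkl','rb'));M=n['M'];p=n['p']
for k,uv,z in[('tip',(276,122),.053),('rod',(275.5,5),.053),('edgeL',(197,60),.04),('edgeR',(353,60),.04)]:
    W=wz(n,uv,z);print(k,W.round(4),'tool',(M.T@(W-p)*1000).round(1))
E
python3 -m pendant '[{"delta_pos":[0,0,10],"turn":[0,0,0],"claw":0},{"delta_pos":[0,0,16],"turn":[0,0,0],"claw":0},{"delta_pos":[0,0,20],"turn":[0,0,0],"claw":0},{"delta_pos":[0,0,22],"turn":[0,0,0],"claw":0},{"delta_pos":[0,0,22],"turn":[0,0,0],"claw":0},{"delta_pos":[0,0,22],"turn":[0,0,0],"claw":0}]'
```

```text
tip [0.5495 0.0292 0.053 ] tool [72.3  2.3 23.5]
rod [0.5502 0.0989 0.053 ] tool [142.    2.1  23.5]
edgeL [0.502  0.0698 0.04  ] tool [112.3 -45.8  36.5]
edgeR [0.5974 0.0687 0.04  ] tool [112.4  49.6  36.6]
time_s: 4.93
eef_pos: [0.5456, -0.0429, 0.0535]
ee_rot: [-2.235, -2.208, -0.0]
ft_force: [0.0, -0.2, -0.8]
finger_gap: 0.0516
grip_force: 20.0
```

```bash
python3 -m pendant '[{"delta_pos":[0,1,1],"turn":[0,0,0],"claw":0},{"delta_pos":[0,1,2],"turn":[0,0,0],"claw":0},{"delta_pos":[0,1,3],"turn":[0,0,0],"claw":0},{"delta_pos":[0,1,3],"turn":[0,0,0],"claw":0}]'
```

```text
time_s: 5.27
eef_pos: [0.5467, -0.0429, 0.0506]
ee_rot: [2.235, 2.208, 0.001]
ft_force: [-0.4, 1.0, -1.5]
finger_gap: 0.0522
grip_force: 20.0
```

```bash
python3 -m pendant '[{"delta_pos":[0,0,1],"turn":[0,0,0],"claw":0},{"delta_pos":[0,0,2],"turn":[0,0,0],"claw":0},{"delta_pos":[0,0,2],"turn":[0,0,0],"claw":0}]'
```

```text
time_s: 5.52
eef_pos: [0.5467, -0.0429, 0.0503]
ee_rot: [2.235, 2.208, 0.001]
ft_force: [-5.6, 1.2, 18.4]
finger_gap: 0.0518
grip_force: 20.0
```

Seated (18 N up). Releasing.

```bash
python3 -m pendant '[{"delta_pos":[0,0,0],"turn":[0,0,0],"claw":0.9},{"delta_pos":[0,0,-1],"turn":[0,0,0],"claw":0.9},{"delta_pos":[0,0,-1],"turn":[0,0,0],"claw":0.9},{"delta_pos":[0,0,-1],"turn":[0,0,0],"claw":0.9},{"delta_pos":[0,0,-1],"turn":[0,0,0],"claw":0.9}]'
python3 -m pendant '[{"delta_pos":[0,0,-25],"turn":[0,0,0],"claw":0.9},{"delta_pos":[0,0,-60],"turn":[0,0,0],"claw":0.9},{"delta_pos":[0,0,-90],"turn":[0,0,0],"claw":0.9},{"delta_pos":[0,0,-110],"turn":[0,0,0],"claw":0.9},{"delta_pos":[0,0,-110],"turn":[0,0,0],"claw":0.9},{"delta_pos":[0,0,-110],"turn":[0,0,0],"claw":0.9}]'
python3 - <<'E'
from w import *
import pickle
n=wgrab();save(n,'w4');pickle.dump(n,open('w4.pkl','wb'))
a=viewer.grab_frame('top');b=viewer.grab_frame('side');
A=cv2.resize(a['img'][180:240,160:300],None,fx=3,fy=3);B=cv2.resize(b['img'][190:310,210:300],None,fx=3,fy=3)
C=np.zeros((560,780,3),np.uint8);C[:180,:420]=A;C[:360,440:710]=B;cv2.imwrite('pics/c4.png',C[:,:,::-1])
E
```

```text
time_s: 5.93
eef_pos: [0.5467, -0.0429, 0.0496]
ee_rot: [2.235, 2.208, 0.001]
ft_force: [-0.0, -0.6, 0.8]
finger_gap: 0.0783
grip_force: 0.0
time_s: 6.43
eef_pos: [0.5473, -0.043, 0.1605]
ee_rot: [2.233, 2.207, 0.003]
ft_force: [-1.1, 0.7, -0.2]
finger_gap: 0.0792
grip_force: 0.0
```

View pics/w4.png

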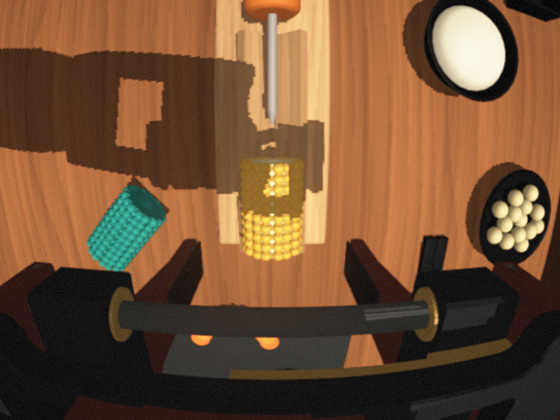

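View pics/c4.png

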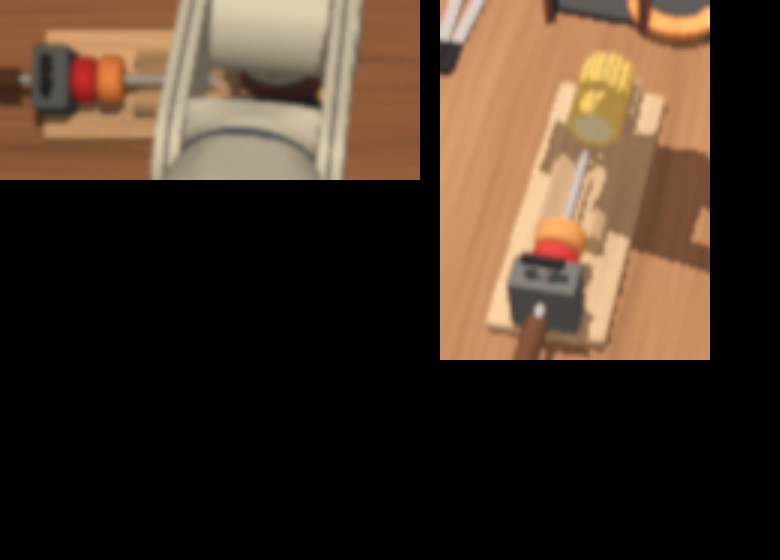

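The corn sits straight in the groove, columns 240–304 and rows 158–258. The skewer is at column 272 with its tip at row 123, and the board's near end is at row 243.

Run:
```python
from w import *
import pickle
n=pickle.load(open('w4.pkl','rb'))
for k,uv,z in[('tip',(272,124),.053),('pump bottom rim',(272,18),.06),('front top',(272,160),.079),('frontL',(240,165),.064),('frontR',(304,165),.064),('back top',(272,256),.079),('backL',(240,250),.064),('backR',(304,250),.064),('boardend',(230,243),.04),('bendR',(315,243),.04)]:
    print(k,wz(n,uv,z).round(4))
```

```text
tip [0.5482 0.0274 0.053 ]
pump bottom rim [0.5493 0.1159 0.06  ]
front top [5.478e-01 5.000e-04 7.900e-02]
frontL [ 0.5221 -0.0049  0.064 ]
frontR [ 0.5734 -0.0056  0.064 ]
back top [ 0.5467 -0.0775  0.079 ]
backL [ 0.5191 -0.0782  0.064 ]
backR [ 0.5743 -0.079   0.064 ]
boardend [ 0.5073 -0.0811  0.04  ]
bendR [ 0.587  -0.0822  0.04  ]
```

```bash
python3 go.py .548 -.107 .16 89.3;python3 go.py .548 -.107 .048 89.3
```

```text
t 6.58 pos [ 0.5456 -0.0428  0.1582] yaw 89.31 F [ 0.54 -0.83  0.04]
delta [-64.1   3.2  -1.9] turn [-0.0023 -0.0004  0.0002]
t 6.58 pos [ 0.5456 -0.0428  0.1582] yaw 89.31 F [ 0.54 -0.83  0.04]
delta [-64.2   3.5 110.1] turn [-0.0023 -0.0004  0.0002]
```

```bash
python3 -m pendant '[{"delta_pos":[-32,2,0],"turn":[0,0,0],"claw":0.34},{"delta_pos":[-64,2,0],"turn":[0,0,0],"claw":0.34},{"delta_pos":[-64,2,0],"turn":[0,0,0],"claw":0.34},{"delta_pos":[-64,2,30],"turn":[0,0,0],"claw":0.34},{"delta_pos":[-64,2,60],"turn":[0,0,0],"claw":0.34},{"delta_pos":[-64,2,85],"turn":[0,0,0],"claw":0.34},{"delta_pos":[-64,2,105],"turn":[0,0,0],"claw":0.34},{"delta_pos":[-64,2,110],"turn":[0,0,0],"claw":0.34},{"delta_pos":[-64,2,110],"turn":[0,0,0],"claw":0.34},{"delta_pos":[-64,2,110],"turn":[0,0,0],"claw":0.34}]'
python3 - <<'E'
from w import *
n=wgrab();save(n,'w5')
E
```

```text
time_s: 7.42
eef_pos: [0.5477, -0.1067, 0.0495]
ee_rot: [-2.234, -2.208, 0.0]
ft_force: [-0.5, 1.2, -0.6]
finger_gap: 0.0294
grip_force: 0.0
```

View pics/w5.png

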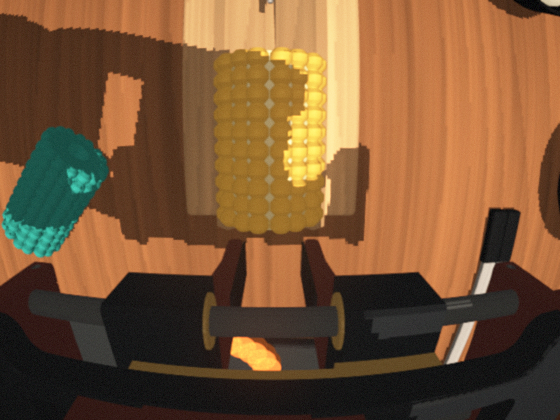

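The corn is centred (column 270) before the open fingers (229–318, midpoint 273), and the skewer tip is straight ahead at (268,5). Pushing in slow steps.

```bash
python3 -m pendant '[{"delta_pos":[8,0,0],"turn":[0,0,0],"claw":0.34},{"delta_pos":[14,0,0],"turn":[0,0,0],"claw":0.34},{"delta_pos":[19,0,0],"turn":[0,0,0],"claw":0.34},{"delta_pos":[24,0,0],"turn":[0,0,0],"claw":0.34},{"delta_pos":[29,0,0],"turn":[0,0,0],"claw":0.34},{"delta_pos":[34,0,0],"turn":[0,0,0],"claw":0.34},{"delta_pos":[39,0,0],"turn":[0,0,0],"claw":0.34},{"delta_pos":[44,0,0],"turn":[0,0,0],"claw":0.34},{"delta_pos":[49,0,0],"turn":[0,0,0],"claw":0.34},{"delta_pos":[54,0,0],"turn":[0,0,0],"claw":0.34}]'
python3 -m pendant '[{"delta_pos":[5,0,0],"turn":[0,0,0],"claw":0.34},{"delta_pos":[10,0,0],"turn":[0,0,0],"claw":0.34},{"delta_pos":[15,0,0],"turn":[0,0,0],"claw":0.34},{"delta_pos":[15,0,0],"turn":[0,0,0],"claw":0.34}]'
python3 - <<'E'
from w import *
n=wgrab();save(n,'w6')
E
```

```text
time_s: 8.3
eef_pos: [0.5485, -0.0524, 0.0496]
ee_rot: [2.235, 2.208, 0.0]
ft_force: [0.6, -1.7, 1.6]
finger_gap: 0.0295
grip_force: 0.8
time_s: 8.63
eef_pos: [0.5483, -0.0369, 0.0495]
ee_rot: [-2.233, -2.208, -0.0]
ft_force: [0.2, 0.3, -0.4]
finger_gap: 0.0298
grip_force: 0.0
```

View pics/w6.png

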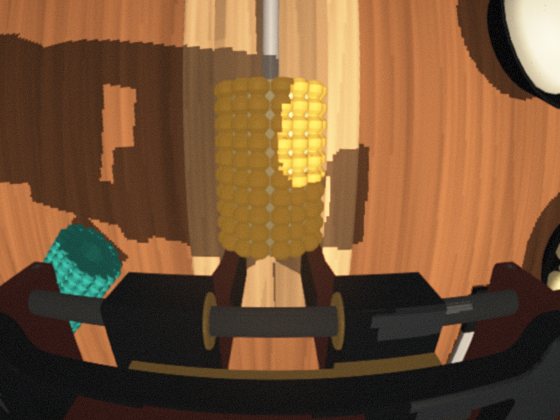

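The rod (column 270) disappears into the corn's front end at row 78, so it is threaded and straight. Pushing on.

```bash
python3 -m pendant '[{"delta_pos":[5,0,0],"turn":[0,0,0],"claw":0.34},{"delta_pos":[11,0,0],"turn":[0,0,0],"claw":0.34},{"delta_pos":[17,0,0],"turn":[0,0,0],"claw":0.34},{"delta_pos":[23,0,0],"turn":[0,0,0],"claw":0.34},{"delta_pos":[29,0,0],"turn":[0,0,0],"claw":0.34},{"delta_pos":[35,0,0],"turn":[0,0,0],"claw":0.34},{"delta_pos":[41,0,0],"turn":[0,0,0],"claw":0.34},{"delta_pos":[47,0,0],"turn":[0,0,0],"claw":0.34},{"delta_pos":[53,0,0],"turn":[0,0,0],"claw":0.34},{"delta_pos":[58,0,0],"turn":[0,0,0],"claw":0.34}]'
python3 -m pendant '[{"delta_pos":[2,0,0],"turn":[0,0,0],"claw":0.34},{"delta_pos":[4,0,0],"turn":[0,0,0],"claw":0.34},{"delta_pos":[6,0,0],"turn":[0,0,0],"claw":0.34}]'
python3 -m pendant '[{"delta_pos":[1.5,0,0],"turn":[0,0,0],"claw":0.34},{"delta_pos":[3,0,0],"turn":[0,0,0],"claw":0.34},{"delta_pos":[3,0,0],"turn":[0,0,0],"claw":0.34}]'
```

```text
time_s: 9.52
eef_pos: [0.5494, 0.0208, 0.0497]
ee_rot: [-2.235, -2.208, -0.001]
ft_force: [-0.4, -0.7, -0.9]
finger_gap: 0.0299
grip_force: 0.4
time_s: 9.77
eef_pos: [0.5495, 0.0262, 0.0497]
ee_rot: [2.235, 2.208, 0.001]
ft_force: [-0.1, -1.8, 0.7]
finger_gap: 0.0297
grip_force: 0.5
time_s: 10.02
eef_pos: [0.5496, 0.0292, 0.0497]
ee_rot: [2.235, 2.208, 0.001]
ft_force: [-0.2, 0.1, -0.2]
finger_gap: 0.0298
grip_force: 0.0
```

```bash
python3 -m pendant '[{"delta_pos":[1,0,0],"turn":[0,0,0],"claw":0.34},{"delta_pos":[2,0,0],"turn":[0,0,0],"claw":0.34},{"delta_pos":[2,0,0],"turn":[0,0,0],"claw":0.34}]'
python3 -m pendant '[{"delta_pos":[1,0,0],"turn":[0,0,0],"claw":0.34},{"delta_pos":[2,0,0],"turn":[0,0,0],"claw":0.34},{"delta_pos":[2,0,0],"turn":[0,0,0],"claw":0.34}]'
```

```text
time_s: 10.27
eef_pos: [0.5497, 0.0302, 0.0497]
ee_rot: [2.234, 2.208, -0.0]
ft_force: [0.1, -5.1, 0.2]
finger_gap: 0.0298
grip_force: 3.1
time_s: 10.52
eef_pos: [0.5497, 0.0304, 0.0498]
ee_rot: [2.232, 2.207, -0.003]
ft_force: [0.1, -18.0, 1.0]
finger_gap: 0.0297
grip_force: 9.1
```

The contact force rose to 18 N with no more travel, at the expected place, so the corn is seated. Drawing back.

```bash
python3 -m pendant '[{"delta_pos":[-4,0,0],"turn":[0,0,0],"claw":0.34},{"delta_pos":[-15,0,0],"turn":[0,0,0],"claw":0.34},{"delta_pos":[-35,0,0],"turn":[0,0,0],"claw":0.34},{"delta_pos":[-60,0,0],"turn":[0,0,0],"claw":0.34},{"delta_pos":[-60,0,-30],"turn":[0,0,0],"claw":0.34},{"delta_pos":[-60,0,-70],"turn":[0,0,0],"claw":0.34},{"delta_pos":[-60,0,-100],"turn":[0,0,0],"claw":0.34},{"delta_pos":[-60,0,-100],"turn":[0,0,0],"claw":0.34},{"delta_pos":[-60,0,-100],"turn":[0,0,0],"claw":0.34},{"delta_pos":[-60,0,-100],"turn":[0,0,0],"claw":0.34}]'
python3 - <<'E'
from w import *
import pickle
n=wgrab();save(n,'w7');pickle.dump(n,open('w7.pkl','wb'))
E
```

```text
time_s: 11.35
eef_pos: [0.5484, -0.0271, 0.1493]
ee_rot: [-2.235, -2.208, -0.0]
ft_force: [0.0, 0.3, -0.1]
finger_gap: 0.0298
grip_force: 0.0
```

View pics/w7.png

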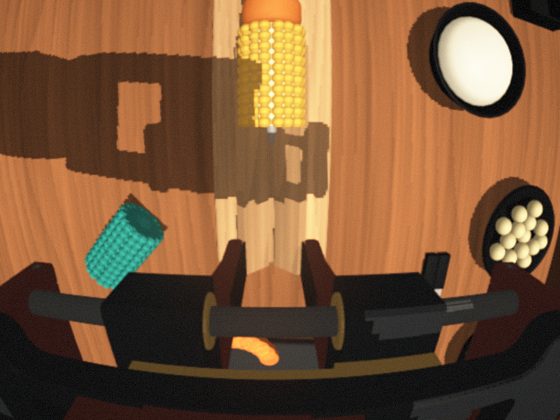

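The corn (rows 20–128, column 272) sits right against the pumpkin at (272,10), with the skewer tip sticking out at (272,135). The hand is clear, so I'm handing in.

```bash
python3 -c "
from h import *
print(workorder.finish_job())"
```

```text
the job is handed in; nothing more can be done
None
```

The corn was laid in the groove and let go, then pushed along the skewer until it met the pumpkin. The hand was drawn clear, the mushroom and tableware were not touched, and the job was handed in at about 11.5 s; no verdict came back.

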